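# Post the sample tin through the flap of the drop box

## Robot

A 7-joint arm with a two-finger parallel gripper is mounted at the origin on the work surface; the furniture and walls round the work are solid. World frame = base frame: x ahead of the robot, y to its left, z up, the work surface at z = 0. Lengths are in m, angles in rad, forces in N, time in s.
With the tool pointing down it reaches from about 0.425 to 0.875 m from the base axis. Payload 4.7 kg.
Tool frame: the origin (TCP) lies on the centre line of the jaws, within the pads' length; the fingertips stand ahead of it and the grasp point (between the pads) lies 2 mm behind it (nose_length is the z of the fingertips in the tool frame, in m); z points along the fingers, y is the line along which they close (so a half turn about z gives the same grasp; the last joint's range is limited). The gripper opens to 87 mm and grips with 3 to 60 N. Pads are 19 mm wide; open, the fingers measure 117 mm over their backs; the gripper's body (75 mm by 190 mm) begins 51 mm behind the grasp point.
Start: joints at [-1.193, 0.321, -0.07, 1.45, 0.023, 1.371, -0.057], TCP at [0.231, 0.607, 0.24] pointing down, gripper open.
Joint ranges: [-2.86, 2.86], [-0.3, 2.09], [-1.38, 1.24], [0.06, 2.45], [-1.56, 4.7], [0.09, 2.05], [-2.69, 2.69]. Speed limits (rad/s): [2.57, 2.57, 3.14, 3.14, 3.14, 3.14, 3.14].

## Interface

Orientations are given as a rotation vector (axis times angle).
In Python, from bench import * gives the robot as it stands.
- The arm moves only by the tool send_rows, never from a script. Its arguments are lists of equal length, an entry for each row: "xyz": the shift along the tool's x, y, z in mm, a list of three; "dr": the turn, a rotation vector about the tool's x, y, z in rad, a list of three. A call has exactly 10 rows; each row is the pose to reach, as a shift and turn from the pose commanded when the call began, along the tool's axes at that moment; what a row does not reach only later rows make up. A row lasts 1/12 s, in which the tool goes at most 41.7 mm and 7.16 degrees, less where a joint would pass 70% of its speed; a pose out of reach is approached as far as the arm can. A call with a gripper value outside its range is refused whole. "jaw" is the finger opening in mm, from 0 to 87, set as the call begins (left out, the last holds). The fingers move at their own pace and stop on an object; "grip_force" is the grip in N (left out, the last holds). Time passes only in rows, so rows that repeat a pose let the fingers close, or fill a call up. It gives the time, the measured TCP pose, the force, the opening and the grip force at its end, in the units of the state.
- get_state(): the state, without advancing time (a new reading comes with each control period).
- get_image(name): name is "side" or "top"; returns the picture (400x640x3 uint8, red, green, blue); there is no depth.
- calibration(name): a dict with "vfov" (degrees; the focal length in pixels is half the picture's height over the tangent of half this angle, whatever the lens; pixels are square), "cx", "cy" (the principal point, pixels), "k1" (the pictures are not rectified: a ray, as slopes to the right and down, at radius r is drawn at 1 + k1 r^2 times it, then the intrinsics apply), "rvec" (rotation vector, rad) and "tvec" (3), from world to camera coordinates, as OpenCV has them. Camera axes: x right, y down, z forward; pixel columns grow to the right and rows downward; lengths in m; the calibration is good to about 2 mm. A picture is of the moment at which its call begins. calibration takes no time and is no camera call.
- close_job(): hands the job in; it is judged then, once.
The state is a dict: "time": time; "joint_positions": joint angles; "qd": joint speeds; "joint_torque": joint torques, N m; "position": TCP position; "tool_rot": TCP orientation; "ft_force": force on the tool from outside, world axes, zero at the start; "torque": the same for the moment, N m; "grip_width": opening from 0.0 (shut) to 1.0 (fully open); "grip_force": force on a finger pad.
Only numpy, scipy, OpenCV 4.12 (cv2) and the standard library are available. Lean on these libraries where they do the work, as an engineer would, in place of code of your own. Each camera call takes 0.05 s, during which the arm holds its last target. There are 200 camera calls.

## Task

Post the sample tin that waits on the drop box's feed shelf: without gripping, lifting or tipping it over, slide it across the shelf with the fingertips into line with the mouth, push it in through the hanging flap until it slides away down the chute, then draw the fingers back out so that the flap falls fully shut behind it. Push steadily, do not flick it or press hard against the box, and leave the beaker, the cotton buds and the glue stick alone.

Things in the scene. Friction and masses are not known exactly. Their poses are not given: they have to be found in the camera images.
- drop_box: Specimen drop box, white sheet metal, clear cover, fixed on the bench; 156 mm wide, 163 mm high, reaching back to x = 164 mm. Origin on the bench below the middle of the mouth; x points inward through the mouth (the way of posting), y left along the front, z up; its yaw varies. Feed shelf and chute are smooth grey coated steel: metal slides easily on them (friction about 0.15).
- shelf_edge (a point): Middle of the near edge of the feed shelf, axes as the box's. The shelf outside the mouth is level, its top 85 mm above the bench, 130 mm from this edge to the mouth, 180 mm wide, with side lips 6 mm high at y = +-89 mm; no lip at this edge.
- mouth (a point): Middle of the mouth's lower edge, level with the shelf's top; axes as the box's. Clear opening 94 mm wide (y = +-47 mm), 61 mm high, in a frame 4 mm thick. The top of lintel and cover is 78 mm above the shelf. Upright fingers meet the lintel before the tin is far enough in; fingers tilted 20 to 30 degrees from vertical, tips leading, pass under it.
- chute_top (a point): Inside the mouth the shelf goes on level to this point, 32 mm behind the mouth (x) and at the shelf's height; here it breaks into the chute, 94 mm wide, falling at 28 degrees to the back wall 129 mm further on. A tin whose middle has passed this point tips onto the chute and slides down by itself; fingertips pushing from behind must follow 10 to 15 mm in through the mouth.
- flap (a joint): Gravity flap closing the mouth: aluminium plate 90 mm wide, hinged at its top edge (along y, 4 mm behind the mouth, 66 mm above the shelf), lower edge 5 mm above the shelf. 0 rad = hanging shut against its stops; grows as it is pushed inward and up, at most 1.35. 28 g; swings only inward, yields to a light push, lies on whatever is under it, falls shut by its own weight.
- tin: Sample tin: closed round aluminium tin with slip-on lid, 60 mm in diameter, 28 mm high, 60 to 120 g. Origin at the centre of its underside, z up its axis; its yaw means nothing. It starts standing on the feed shelf, up to 40 mm left or right of the mouth's middle, its centre 55 to 70 mm in front of the mouth.
- beaker: Small clear beaker, 54 x 60 mm, 66 mm high, on the bench left of the box; bystander. Origin at the centre of its underside.
- buds: Clear tub of cotton buds, 77 mm in diameter, 80 mm high, on the bench right of the box; bystander. Origin at the centre of its underside.
- glue: Glue stick standing upright, 24 mm in diameter, 85 mm high, on the bench right of the feed shelf; bystander. Origin at the centre of its underside.
Mind the look-alikes: they are no part of the job. Of the things like the tin, leave any that is green; of the rest the smaller one is meant.

How it is judged:
By the outcome, as a careful person would: the job done as asked, in the order asked, and still so for the second after the job is handed in, with the robot touching nothing.
It also fails if it takes over 51 s, if anything falls off the work surface, if the arm or the gripper's body presses on something with over 40 N, if the wrist force passes 120 N, or if a joint passes its speed limit or range.

## Working session

There is one attempt and no reset: what is moved stays moved. The work goes in short steps, Python scripts to look and compute and a tool call to move; the robot and the scene stay as the last step left them, time stands still between calls to the robot, and variables do not carry over. Pictures are saved under pics/ and viewed, at most 12 in all, crops included, and the job is handed in when it is done.

Besides the shell and the picture viewer there is one more tool, called after "Call:" by a JSON object that holds its "fn" and its "kwargs", one argument or row to a line. send_rows: Moves the arm, as the interface text tells. Its arguments: {"type":"object","properties":{"xyz":{"type":"array"},"dr":{"type":"array"},"jaw":{"type":"number"},"grip_force":{"type":"number"}},"required":["xyz","dr"]}

```bash
mkdir -p pics; ls
python3 - <<'E'
from bench import *
import cv2
for n in("side","top"):
    cv2.imwrite(f"pics/{n}0.png",get_image(n)[:,:,::-1]); print(calibration(n))
s=get_state();print(s)
import bench;print([x for x in dir(bench) if x[0]!='_'])
E
```

```text
pics
{'vfov': 44.676548972617326, 'cx': 321.51997952975023, 'cy': 189.0734378455425, 'k1': -0.023929180209393674, 'rvec': array([ 1.25422935, -1.8311196 ,  1.20840207]), 'tvec': array([0.3636447 , 0.28073457, 0.95071301])}
{'vfov': 51.86898336364203, 'cx': 321.37156892663654, 'cy': 193.70368978236598, 'k1': -0.06592846674927993, 'rvec': array([ 2.13585992, -2.1580433 ,  0.15838803]), 'tvec': array([0.19221824, 0.4939559 , 1.28725775])}
{'time': 0.1, 'joint_positions': array([-1.19290067,  0.32175975, -0.07009762,  1.45157383,  0.02258654,
        1.37080367, -0.05688316]), 'qd': array([ 0.00089408, -0.00038307,  0.00018323, -0.00164088, -0.00214886,
       -0.0003715 ,  0.00055223]), 'joint_torque': array([-4.25312282e-04, -4.92568731e+01, -4.05983124e-01, -3.13400316e+01,
       -6.40881015e-02,  3.94188822e-02,  7.35150070e-05]), 'position': array([0.23114781, 0.60699992, 0.23855344]), 'tool_rot': array([-5.68174406e-01, -3.08953986e+00,  2.73441530e-03]), 'ft_force': array([-0.09600507, -0.61102114, -0.38648042]), 'torque': array([-0.07051361,  0.04079788,  0.01617836]), 'grip_force': 0.0, 'grip_width': 0.9954308116861483}
['MotionError', 'calibration', 'close_job', 'get_image', 'get_state', 'nose_length']
```

View pics/top0.png

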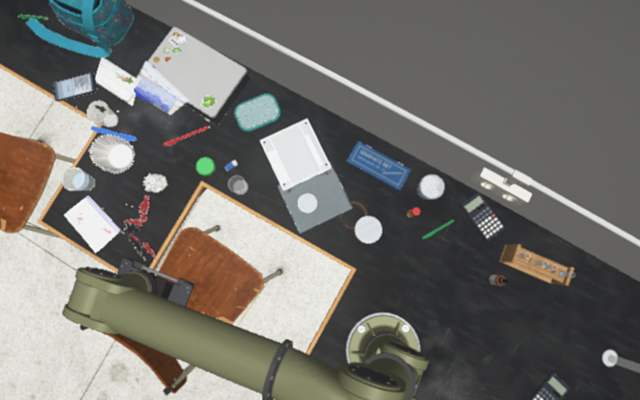

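View pics/side0.png

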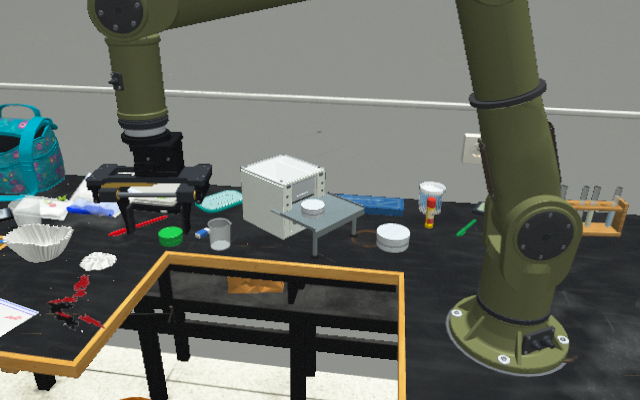

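Top view: candidates are the tin on the grey shelf (307,203), a larger white tin on the bench (368,229) and a green tin (205,166). The small white one on the shelf fits the description. I'll crop close in to check the choice and read the corners.

```bash
cat > h.py <<'E'
import numpy as np, cv2
from bench import *
def cam(n):
    c=calibration(n); f=200/np.tan(np.radians(c['vfov']/2))
    K=np.array([[f,0,c['cx']],[0,f,c['cy']],[0,0,1]]); return K,np.array([c['k1'],0,0,0,0.]),c['rvec'],c['tvec']
def ray(n,uv,z):
    K,d,r,t=cam(n); p=cv2.undistortPoints(np.array(uv,float).reshape(-1,1,2),K,d)[:,0]
    R=cv2.Rodrigues(r)[0]; C=-R.T@t; D=np.c_[p,np.ones(len(p))]@R
    return C+D*((z-C[2])/D[:,2])[:,None]
def proj(n,P):
    K,d,r,t=cam(n); return cv2.projectPoints(np.array(P,float).reshape(-1,1,3),r,t,K,d)[0][:,0]
E
python3 - <<'E'
from h import *
a=cv2.imread("pics/top0.png")[110:240,250:400]; b=cv2.imread("pics/side0.png")[145:260,235:375]
cv2.imwrite("pics/c1.png",cv2.resize(a,None,fx=4.5,fy=4.5,interpolation=2))
cv2.imwrite("pics/c2.png",cv2.resize(b,None,fx=5,fy=5,interpolation=2))
print(ray("top",[[307,203]],.113),ray("side",[[313,204]],.113), nose_length if not callable(nose_length) else nose_length())
E
```

```text
[[0.45672071 0.23098543 0.113     ]] [[0.45587036 0.23456338 0.113     ]] 0.017
```

View pics/c1.png

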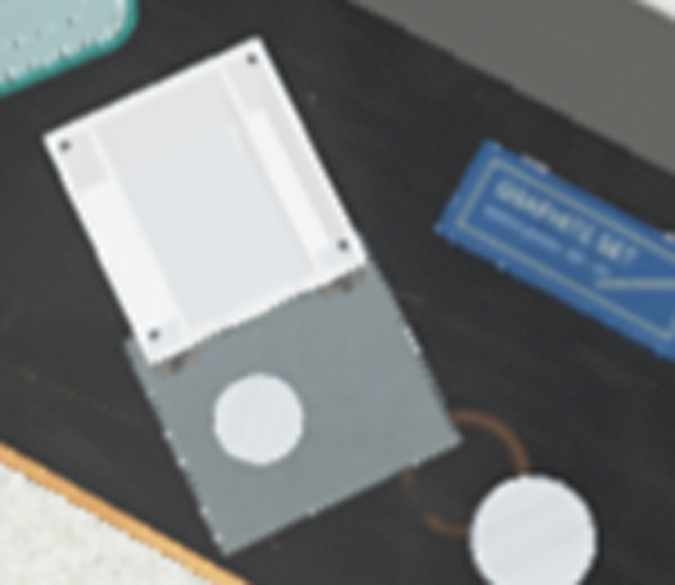

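View pics/c2.png

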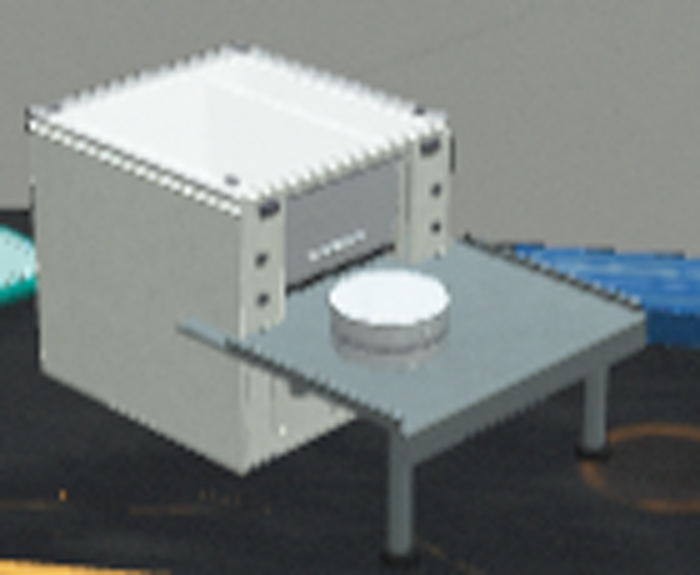

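The crops show the small tin on the shelf: top crop (258,419), side crop (388,300). It is left of the mouth's middle. Next I'll work out the box pose from its corners.

Run:
```python
from h import *
T=lambda l:[[250+(u+.5)/4.5-.5,110+(v+.5)/4.5-.5] for u,v in l]
S=lambda l:[[235+(u+.5)/5-.5,145+(v+.5)/5-.5] for u,v in l]
bt=ray("top",T([(45,135),(258,38),(367,265),(152,363)]),.163)
st=ray("top",T([(227,555),(461,437)]),.085)
ss=ray("side",S([(403,437),(645,315)]),.085)
bs=ray("side",S([(28,118),(240,48),(447,122),(243,213)]),.163)
for n,a in(("bt",bt),("bs",bs),("st",st),("ss",ss)): print(n,a.round(4).tolist(),np.linalg.norm(np.diff(a,axis=0),axis=1).round(4))
ang=lambda v:np.degrees(np.arctan2(v[1],v[0]))
for b in(bt,bs): print("yaw",ang(b[0]-b[3]),ang(b[1]-b[2]),ang(b[3]-b[2])-90,ang(b[0]-b[1])-90,"front mid",(b[2]+b[3])/2)
for e in(st,ss): print("yaw",ang(e[0]-e[1])-90,"mid",e.mean(0))
# tin top by mask
for n,c in(("top",(307,203)),("side",(313,204))):
    im=cv2.imread(f"pics/{n}0.png"); m=(im.min(2)>185).astype(np.uint8)
    k,l,s,ce=cv2.connectedComponentsWithStats(m); i=l[c[1],c[0]]; print(n,s[i],ce[i],ray(n,[ce[i]],.113))
```

```text
bt [[0.6415, 0.3691, 0.163], [0.7065, 0.2282, 0.163], [0.5517, 0.158, 0.163], [0.4885, 0.2979, 0.163]] [0.1552 0.17   0.1535]
bs [[0.6308, 0.3754, 0.163], [0.6987, 0.2362, 0.163], [0.5502, 0.1678, 0.163], [0.4711, 0.3064, 0.163]] [0.1548 0.1635 0.1595]
st [[0.3682, 0.2536, 0.085], [0.4472, 0.0931, 0.085]] [0.179]
ss [[0.3667, 0.2627, 0.085], [0.4455, 0.0981, 0.085]] [0.1826]
yaw 24.979487382407758 24.417332531613944 24.304302806721196 24.76484827522161 front mid [0.52010693 0.22791636 0.163     ]
yaw 23.34844308480633 24.70753020505931 29.721822029192012 25.999200828042092 front mid [0.51066219 0.23711945 0.163     ]
yaw 26.18770895450008 mid [0.40769612 0.17334778 0.085     ]
yaw 25.59580924714004 mid [0.40610463 0.18038038 0.085     ]
top [298 193  19  20 297] [306.98989899 202.72727273] [[0.45755017 0.23101138 0.113     ]]
side [301 199  24  11 206] [312.41747573 203.98058252] [[0.45647298 0.23588589 0.113     ]]
```

```bash
cat >> h.py <<'E'
from scipy.spatial.transform import Rotation as Ro
YAW=np.radians(25.); M=np.array([.525,.2315,.085])
BX=np.array([np.cos(YAW),np.sin(YAW),0]); BY=np.array([-BX[1],BX[0],0]); BZ=np.array([0,0,1.])
B=np.c_[BX,BY,BZ]; NL=nose_length
def where():
    s=get_state(); R=Ro.from_rotvec(s['tool_rot']).as_matrix(); tip=s['position']+R[:,2]*NL
    b=B.T@(tip-M)*1000; zb=B.T@R[:,2]
    print("t",round(s['time'],2),"tip box mm",b.round(1),"tilt",np.degrees(np.arctan2(zb[0],-zb[2])).round(2),"side",zb[1].round(3),"F",(B.T@s['ft_force']).round(1),"jaw",(s['grip_width']*87).round(1),"q",s['joint_positions'].round(2)); return s,R
def go(x,y,z,tilt):
    s,R=where(); a=np.radians(tilt); Z=np.sin(a)*BX-np.cos(a)*BZ; Rt=np.c_[np.cross(BY,Z),BY,Z]
    P=M+B@np.array([x,y,z])/1000-Z*NL
    print("-> xyz",(R.T@(P-s['position'])*1000).round(1),"dr",Ro.from_matrix(R.T@Rt).as_rotvec().round(3))
E
python3 -c "
from h import *
go(-60,31,90,25)"
```

```text
Traceback (most recent call last):
  File "h.py", line 21, in go
    s,R=where(); a=np.radians(tilt); Z=np.sin(a)*BX-np.cos(a)*BZ; Rt=np.c_[np.cross(BY,Z),BY,Z]
        ~~~~~^^
  File "h.py", line 19, in where
    print("t",round(s['time'],2),"tip box mm",b.round(1),"tilt",np.degrees(np.arctan2(zb[0],-zb[2])).round(2),"side",zb[1].round(3),"F",(B.T@s['ft_force']).round(1),"jaw",(s['grip_width']*87).round(1),"q",s['joint_positions'].round(2)); return s,R
                                                                                                                                                                           ^^^^^^^^^^^^^^^^^^^^^^^^^^
AttributeError: 'float' object has no attribute 'round'
```

```bash
sed -i "s/(s\['grip_width'\]\*87).round(1)/round(s['grip_width']*87,1)/" h.py
python3 -c "
from h import *
go(-60,31,110,25)"
```

```text
t 0.1 tip box mm [-107.6  464.5  136.6] tilt -0.07 side -0.001 F [-0.3 -0.5 -0.4] jaw 86.6 q [-1.19  0.32 -0.07  1.45  0.02  1.37 -0.06]
-> xyz [-339.2 -272.9   28.7] dr [-0.176 -0.413 -0.787]
```

Call:
{"fn": "send_rows", "kwargs": {
  "xyz": [
    [-15,-12,0],
    [-35,-28,0],
    [-60,-48,0],
    [-85,-68,0],
    [-110,-88,0],
    [-135,-108,0],
    [-160,-128,0],
    [-180,-145,0],
    [-195,-156,0],
    [-200,-160,0]
  ],
  "dr": [
    [0,0,-0.03],
    [0,0,-0.1],
    [0,0,-0.2],
    [0,0,-0.3],
    [0,0,-0.4],
    [0,0,-0.5],
    [0,0,-0.6],
    [0,0,-0.7],
    [0,0,-0.75],
    [0,0,-0.79]
  ],
  "jaw": 80
}}

```text
time: 0.93
position: [0.3637, 0.383, 0.2393]
tool_rot: [-0.66, 3.071, -0.003]
ft_force: [1.3, 0.5, -0.6]
grip_width: 0.92
grip_force: 0.0
```

```bash
python3 -c "
from h import *
go(-60,31,100,25)"
```

```text
t 0.93 tip box mm [-82.1 205.4 137.3] tilt -0.01 side -0.002 F [ 1.4 -0.1 -0.6] jaw 80.0 q [-0.87  0.06  0.01  1.75  0.    1.32  1.13]
-> xyz [ -17.2 -174.2   39.2] dr [-0.005 -0.436 -0.012]
```

Call:
{"fn": "send_rows", "kwargs": {
  "xyz": [
    [-2,-12,3],
    [-4,-32,8],
    [-6,-54,12],
    [-8,-78,17],
    [-10,-102,22],
    [-12,-126,28],
    [-14,-146,33],
    [-16,-162,36],
    [-17,-171,38],
    [-17,-174,39]
  ],
  "dr": [
    [0,-0.02,0],
    [0,-0.06,0],
    [0,-0.12,0],
    [0,-0.18,0],
    [0,-0.24,0],
    [0,-0.3,0],
    [0,-0.36,0],
    [0,-0.4,0],
    [0,-0.43,-0.01],
    [0,-0.436,-0.01]
  ]
}}

```text
time: 1.77
position: [0.4481, 0.2329, 0.1992]
tool_rot: [-0.584, 2.65, 0.126]
ft_force: [-0.1, -0.0, -0.4]
grip_width: 0.921
grip_force: 0.0
```

Run:
```python
from h import *
go(-60,31,35,25)
a=get_image("top")[100:250,230:400,::-1]; b=get_image("side")[80:260,180:400,::-1]
cv2.imwrite("pics/d.png",cv2.vconcat([cv2.resize(cv2.resize(a,(0,0),fx=2,fy=2,interpolation=2),(340,300)),]) ) 
A=cv2.resize(a,None,fx=2.2,fy=2.2,interpolation=2);Bm=cv2.resize(b,None,fx=1.83,fy=1.83,interpolation=2)
A=cv2.resize(A,(374,329));Bm=cv2.resize(Bm,(402,329)); cv2.imwrite("pics/d.png",cv2.hconcat([A,Bm]))
```

```text
t 1.77 tip box mm [-61.9  33.7  98.8] tilt 24.92 side -0.003 F [-0.1  0.  -0.4] jaw 80.2 q [-0.73 -0.28  0.13  2.21  0.15  0.79  1.33]
-> xyz [25.2 -2.7 58.7] dr [-0.003 -0.001 -0.002]
```

View pics/d.png

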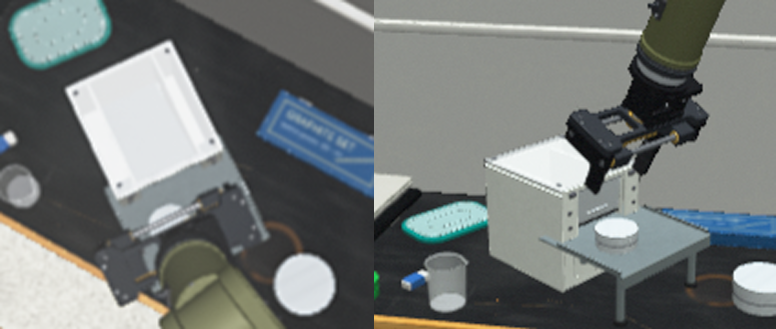

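Run:
```python
from h import *
s,R=where(); tip=s['position']+R[:,2]*NL
P=[tip+R[:,1]*y+R[:,0]*x for y in(.04,.055,-.04,-.055) for x in (-.0095,.0095)]
p=proj("side",P); print(p.round(1).tolist())
b=get_image("side")[160:210,280:345,::-1].copy()
c=cv2.resize(b,None,fx=9,fy=9,interpolation=cv2.INTER_NEAREST)
for q in p: cv2.circle(c,tuple(int(v) for v in ((q-[280,160]+.5)*9)),4,(0,0,255),1)
cv2.imwrite("pics/e.png",c)
```

```text
t 1.87 tip box mm [-60.9  35.3  99.8] tilt 24.92 side -0.002 F [-0.1  0.7  0.2] jaw 79.7 q [-0.73 -0.27  0.13  2.2   0.15  0.79  1.33]
[[297.8, 179.6], [302.9, 184.7], [293.2, 181.4], [298.3, 186.5], [320.9, 170.9], [325.9, 175.7], [325.0, 169.3], [330.0, 174.1]]
```

View pics/e.png

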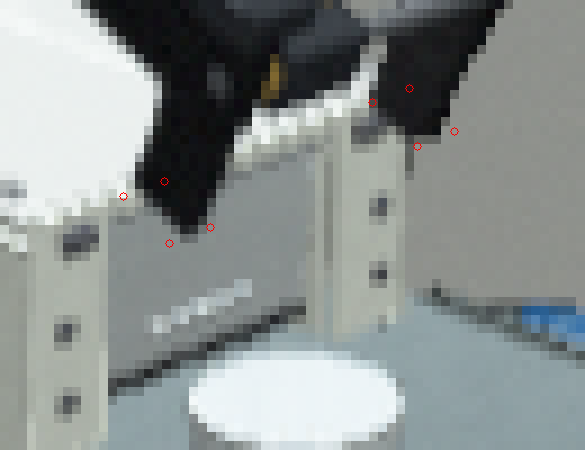

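The side view shows predicted and actual fingertips agreeing to about 1 mm, so I'm weighting the side camera more for the mouth position. Next I straddle the tin, without gripping it.

```bash
sed -i 's/M=np.array(\[.525,.2315/M=np.array([.5245,.234/' h.py; python3 -c "
from h import *
go(-60,31,14,25)"
```

```text
t 1.92 tip box mm [-61.   33.6 100.3] tilt 24.96 side -0.002 F [-0.2  0.9  0.5] jaw 79.9 q [-0.73 -0.27  0.13  2.2   0.15  0.79  1.33]
-> xyz [35.5 -2.5 78.6] dr [-0.002 -0.001  0.   ]
```

Call:
{"fn": "send_rows", "kwargs": {
  "xyz": [
    [2,-1,4],
    [6,-2,14],
    [11,-2.5,24],
    [16,-2.5,35],
    [21,-2.5,46],
    [26,-2.5,57],
    [31,-2.5,68],
    [34,-2.5,75],
    [35.5,-2.5,78.5],
    [35.5,-2.5,78.5]
  ],
  "dr": [
    [0,0,0],
    [0,0,0],
    [0,0,0],
    [0,0,0],
    [0,0,0],
    [0,0,0],
    [0,0,0],
    [0,0,0],
    [0,0,0],
    [0,0,0]
  ]
}}

```text
time: 2.75
position: [0.4503, 0.2335, 0.1134]
tool_rot: [-0.589, 2.65, 0.126]
ft_force: [0.1, 0.2, 0.2]
grip_width: 0.919
grip_force: 0.0
```

Run:
```python
from h import *
go(-60,-10,14,25)
b=get_image("side")[145:260,235:375,::-1]; a=get_image("top")[140:240,270:370,::-1]
cv2.imwrite("pics/f.png",cv2.hconcat([cv2.resize(b,(487,400),interpolation=2),cv2.resize(a,(300,400))[:, :]]) )
```

```text
t 2.75 tip box mm [-60.3  30.9  13. ] tilt 24.87 side -0.002 F [0.2 0.1 0.2] jaw 79.9 q [-0.72 -0.16  0.14  2.31  0.16  0.57  1.32]
-> xyz [ -0.6 -41.   -0.7] dr [-0.002 -0.002  0.001]
```

View pics/f.png

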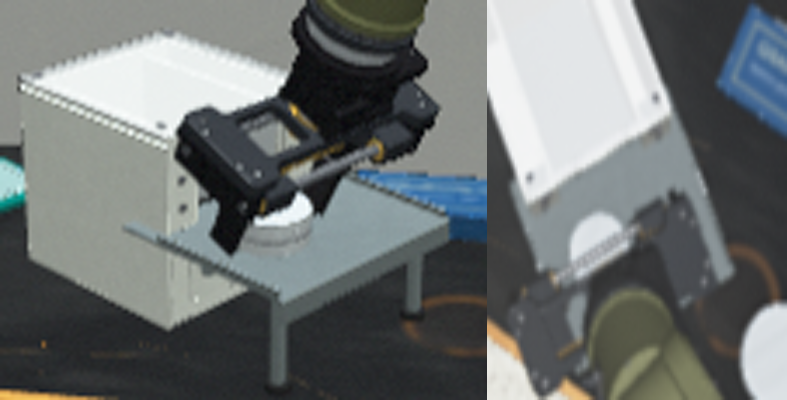

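The fingers straddle the tin with no contact (side crop 280,215). Next I slide it right, toward the mouth's middle.

Call:
{"fn": "send_rows", "kwargs": {
  "xyz": [
    [0,-2,-0.5],
    [0,-5,-0.5],
    [0,-8,-0.5],
    [0,-11,-0.5],
    [0,-14,-0.5],
    [0,-17,-0.5],
    [0,-20,-0.5],
    [0,-23,-0.5],
    [0,-26,-0.5],
    [0,-29,-0.5]
  ],
  "dr": [
    [0,0,0],
    [0,0,0],
    [0,0,0],
    [0,0,0],
    [0,0,0],
    [0,0,0],
    [0,0,0],
    [0,0,0],
    [0,0,0],
    [0,0,0]
  ]
}}

```text
time: 3.68
position: [0.4629, 0.2067, 0.115]
tool_rot: [-0.587, 2.648, 0.127]
ft_force: [0.2, 0.4, -0.1]
grip_width: 0.919
grip_force: 0.2
```

Call:
{"fn": "send_rows", "kwargs": {
  "xyz": [
    [0,-3,0],
    [0,-5.5,0],
    [0,-7.5,0],
    [0,-9,0],
    [0,-10.5,0],
    [0,-11.5,0],
    [0,-12,0],
    [0,-12,0],
    [0,-12,0],
    [0,-11,0]
  ],
  "dr": [
    [0,0,0],
    [0,0,0],
    [0,0,0],
    [0,0,0],
    [0,0,0],
    [0,0,0],
    [0,0,0],
    [0,0,0],
    [0,0,0],
    [0,0,0]
  ]
}}

```text
time: 4.52
position: [0.4674, 0.1968, 0.1149]
tool_rot: [-0.587, 2.649, 0.127]
ft_force: [-0.8, -0.6, 0.0]
grip_width: 0.921
grip_force: 0.0
```

Run:
```python
from h import *
where()
for n in("side","top"):
    im=get_image(n); 
    g=proj(n,M+B@np.array([-60,0,28])/1000)[0]
    m=(im.min(2)>185).astype(np.uint8); m[:, :int(g[0])-20]=0; m[:,int(g[0])+20:]=0; m[:int(g[1])-13]=0;m[int(g[1])+13:]=0
    k,l,s,ce=cv2.connectedComponentsWithStats(m); i=1+s[1:,4].argmax(); print(n,g,s[i],ce[i],B.T@(ray(n,[ce[i]],.113)[0]-M)*1000)
    if n=="side": cv2.imwrite("pics/g.png",cv2.resize(im[145:260,235:375,::-1],None,fx=4,fy=4,interpolation=2))
go(-75,-9,60,25)
```

```text
t 4.52 tip box mm [-60.3  -9.6  14.4] tilt 24.97 side -0.002 F [-1.  -0.2  0. ] jaw 80.1 q [-0.7  -0.17  0.23  2.31  0.1   0.57  1.46]
side [320.57447861 200.21905813] [318 199  14   8  62] [325.09677419 202.88709677] [-78.8787475    3.47603663  28.        ]
top [314.36789013 198.52383923] [306 190  17  11 111] [312.92792793 194.24324324] [-46.31454226  -1.68771631  28.        ]
t 4.62 tip box mm [-60.3  -9.3  14.5] tilt 24.97 side -0.002 F [ 1.   0.2 -0.5] jaw 80.3 q [-0.7  -0.17  0.23  2.31  0.1   0.57  1.46]
-> xyz [ -5.9   0.1 -47.5] dr [-0.002 -0.     0.001]
```

View pics/g.png

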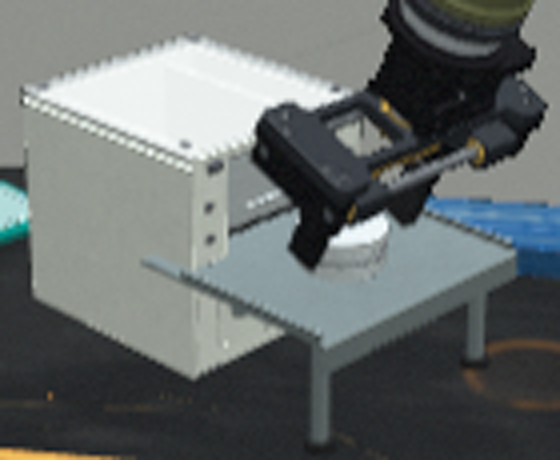

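Run:
```python
from h import *
go(-60,-1,12,25)
go(-98,-1,12,14)
```

```text
t 4.62 tip box mm [-60.3  -9.3  14.5] tilt 24.97 side -0.002 F [ 1.   0.2 -0.5] jaw 80.3 q [-0.7  -0.17  0.23  2.31  0.1   0.57  1.46]
-> xyz [0.8 8.2 2.3] dr [-0.002 -0.     0.001]
t 4.62 tip box mm [-60.3  -9.3  14.5] tilt 24.97 side -0.002 F [ 1.   0.2 -0.5] jaw 80.3 q [-0.7  -0.17  0.23  2.31  0.1   0.57  1.46]
-> xyz [ 32.    8.2 -13.4] dr [-0.002  0.191  0.001]
```

Call:
{"fn": "send_rows", "kwargs": {
  "xyz": [
    [0,3,0],
    [0,7,0],
    [2,8,-1],
    [6,8,-2.5],
    [11,8,-4.5],
    [17,8,-7],
    [23,8,-9.5],
    [28,8,-12],
    [31,8,-13],
    [32,8,-13.4]
  ],
  "dr": [
    [0,0,0],
    [0,0,0],
    [0,0.01,0],
    [0,0.035,0],
    [0,0.065,0],
    [0,0.1,0],
    [0,0.135,0],
    [0,0.165,0],
    [0,0.185,0],
    [0,0.191,0]
  ]
}}

```text
time: 5.45
position: [0.4327, 0.1899, 0.1138]
tool_rot: [-0.628, 2.833, 0.074]
ft_force: [0.3, -0.2, 0.1]
grip_width: 0.92
grip_force: 0.0
```

Run:
```python
from h import *
where()
for n in("side","top"):
    im=get_image(n); 
    g=proj(n,M+B@np.array([-60,0,28])/1000)[0]
    m=(im.min(2)>185).astype(np.uint8); m[:, :int(g[0])-20]=0; m[:,int(g[0])+20:]=0; m[:int(g[1])-13]=0;m[int(g[1])+13:]=0
    k,l,s,ce=cv2.connectedComponentsWithStats(m); i=1+s[1:,4].argmax(); print(n,g,s[i],ce[i],B.T@(ray(n,[ce[i]],.113)[0]-M)*1000)
go(-98,0,12,14)
```

```text
t 5.45 tip box mm [-97.7  -1.2  12.3] tilt 14.01 side -0.002 F [ 0.2 -0.3  0.1] jaw 80.1 q [-0.72 -0.13  0.23  2.23  0.06  0.8   1.48]
side [320.57447861 200.21905813] [309 198   8   8  42] [312.23809524 201.54761905] [-50.58866501  20.58116819  28.        ]
top [314.36789013 198.52383923] [306 190  20  17 246] [314.53658537 197.50813008] [-57.42283153  -1.79178629  28.        ]
t 5.55 tip box mm [-97.8  -1.3  12. ] tilt 14.04 side -0.002 F [-0.5 -0.3  0.4] jaw 79.6 q [-0.72 -0.13  0.23  2.23  0.06  0.8   1.48]
-> xyz [ 0.2  1.3 -0. ] dr [-0.002  0.001  0.   ]
```

Call:
{"fn": "send_rows", "kwargs": {
  "xyz": [
    [0,1.3,0],
    [0,1.3,0],
    [0,1.3,0],
    [0,1.3,0],
    [0,1.3,0],
    [0,1.3,0],
    [0,1.3,0],
    [0,1.3,0],
    [0,1.3,0],
    [0,1.3,0]
  ],
  "dr": [
    [0,0,0],
    [0,0,0],
    [0,0,0],
    [0,0,0],
    [0,0,0],
    [0,0,0],
    [0,0,0],
    [0,0,0],
    [0,0,0],
    [0,0,0]
  ],
  "jaw": 44
}}

```text
time: 6.38
position: [0.4321, 0.1908, 0.1136]
tool_rot: [-0.628, 2.832, 0.074]
ft_force: [-0.0, 0.4, -0.2]
grip_width: 0.504
grip_force: 0.0
```

Run:
```python
from h import *
for x,t in((-88,17),(-78,20),(-68,23),(-60,26)): go(x,0,12,t)
```

```text
t 6.38 tip box mm [-97.9  -0.1  12.1] tilt 14.04 side -0.002 F [ 0.1  0.4 -0.2] jaw 43.9 q [-0.72 -0.13  0.23  2.23  0.06  0.8   1.47]
-> xyz [-8.7  0.1  2.5] dr [-0.002 -0.052  0.   ]
t 6.38 tip box mm [-97.9  -0.1  12.1] tilt 14.04 side -0.002 F [ 0.1  0.4 -0.2] jaw 43.9 q [-0.72 -0.13  0.23  2.23  0.06  0.8   1.47]
-> xyz [-17.5   0.1   5. ] dr [-0.002 -0.104  0.   ]
t 6.38 tip box mm [-97.9  -0.1  12.1] tilt 14.04 side -0.002 F [ 0.1  0.4 -0.2] jaw 43.9 q [-0.72 -0.13  0.23  2.23  0.06  0.8   1.47]
-> xyz [-26.3   0.1   7.5] dr [-0.002 -0.156  0.   ]
t 6.38 tip box mm [-97.9  -0.1  12.1] tilt 14.04 side -0.002 F [ 0.1  0.4 -0.2] jaw 43.9 q [-0.72 -0.13  0.23  2.23  0.06  0.8   1.47]
-> xyz [-33.2   0.1   9.6] dr [-0.002 -0.209  0.   ]
```

Call:
{"fn": "send_rows", "kwargs": {
  "xyz": [
    [-2.5,0,0.7],
    [-5.5,0,1.6],
    [-9,0,2.6],
    [-12.5,0,3.6],
    [-16,0,4.6],
    [-19.5,0,5.6],
    [-23,0,6.6],
    [-26.5,0,7.6],
    [-30,0,8.6],
    [-33.2,0,9.6]
  ],
  "dr": [
    [0,-0.015,0],
    [0,-0.034,0],
    [0,-0.056,0],
    [0,-0.078,0],
    [0,-0.1,0],
    [0,-0.122,0],
    [0,-0.144,0],
    [0,-0.166,0],
    [0,-0.188,0],
    [0,-0.209,0]
  ]
}}

```text
time: 7.22
position: [0.4633, 0.2054, 0.1121]
tool_rot: [-0.583, 2.629, 0.132]
ft_force: [0.4, -0.2, -0.3]
grip_width: 0.51
grip_force: 0.2
```

Run:
```python
from h import *
go(-24,0,12,26)
im=get_image("top"); g=proj("top",M+B@np.array([-30,0,28])/1000)[0]; print(g)
im2=get_image("side")
cv2.imwrite("pics/h.png",cv2.hconcat([cv2.resize(im[130:240,260:370,::-1],(400,400),interpolation=2),cv2.resize(im2[140:250,250:360,::-1],(400,400),interpolation=2)]))
```

```text
t 7.22 tip box mm [-60.1  -0.1  11.9] tilt 26.1 side -0.002 F [ 0.3 -0.3 -0.3] jaw 44.4 q [-0.71 -0.18  0.21  2.33  0.13  0.54  1.42]
-> xyz [-32.5   0.1  15.7] dr [-0.002  0.002  0.001]
[310.11489346 189.67794739]
```

View pics/h.png

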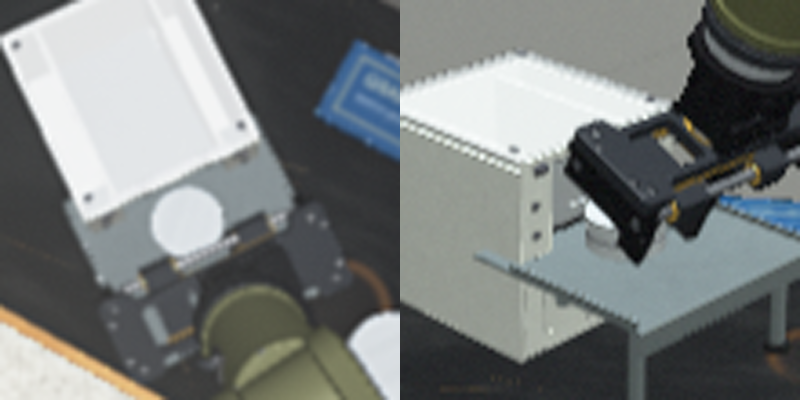

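The top crop shows the tin at (187,220), cradled between the fingers and in line with the mouth to within about 3 mm. I keep pushing.

Call:
{"fn": "send_rows", "kwargs": {
  "xyz": [
    [-2.5,-0.1,1.2],
    [-6,-0.2,2.9],
    [-9.5,-0.3,4.6],
    [-13,-0.5,6.3],
    [-16.5,-0.6,8],
    [-20,-0.8,9.7],
    [-23.5,-0.9,11.4],
    [-27,-1,13],
    [-30,-1,14.5],
    [-32.5,-1,15.7]
  ],
  "dr": [
    [0,0,0],
    [0,0,0],
    [0,0,0],
    [0,0,0],
    [0,0,0],
    [0,0,0],
    [0,0,0],
    [0,0,0],
    [0,0,0],
    [0,0,0]
  ]
}}

```text
time: 8.15
position: [0.4969, 0.2199, 0.1125]
tool_rot: [-0.583, 2.631, 0.132]
ft_force: [-0.2, 0.4, 0.1]
grip_width: 0.505
grip_force: 0.3
```

Run:
```python
from h import *
go(8,-1,12,26)
```

```text
t 8.15 tip box mm [-23.5  -1.2  12.2] tilt 26.01 side -0.002 F [-0.   0.4  0.1] jaw 43.9 q [-0.72 -0.09  0.23  2.25  0.09  0.53  1.46]
-> xyz [-28.2   0.2  14. ] dr [-0.002  0.     0.001]
```

Call:
{"fn": "send_rows", "kwargs": {
  "xyz": [
    [-3,0,1.5],
    [-6,0,3],
    [-9,0,4.5],
    [-12,0,6],
    [-15,0,7.5],
    [-18,0,9],
    [-21,0,10.5],
    [-24,0,12],
    [-26.5,0,13.1],
    [-28.2,0,14]
  ],
  "dr": [
    [0,0,0],
    [0,0,0],
    [0,0,0],
    [0,0,0],
    [0,0,0],
    [0,0,0],
    [0,0,0],
    [0,0,0],
    [0,0,0],
    [0,0,0]
  ]
}}

```text
time: 8.98
position: [0.5256, 0.2333, 0.1125]
tool_rot: [-0.583, 2.63, 0.132]
ft_force: [0.9, -0.5, 1.2]
grip_width: 0.51
grip_force: 0.2
```

Run:
```python
from h import *
where()
im=get_image("top"); im2=get_image("side")
cv2.imwrite("pics/i.png",cv2.hconcat([cv2.resize(im[110:220,255:365,::-1],(400,400),interpolation=2),cv2.resize(im2[140:250,230:340,::-1],(400,400),interpolation=2)]))
go(14,-1,12,26)
```

```text
t 8.98 tip box mm [ 8.1 -1.2 12.2] tilt 26.05 side -0.002 F [ 0.6 -0.9  1.2] jaw 44.4 q [-0.72 -0.02  0.24  2.19  0.05  0.52  1.5 ]
t 9.08 tip box mm [ 8.  -1.2 12.1] tilt 26.04 side -0.002 F [-1.  -0.7 -0.4] jaw 43.7 q [-0.72 -0.02  0.24  2.19  0.05  0.52  1.5 ]
-> xyz [-5.4  0.1  2.7] dr [-0.002  0.001  0.001]
```

View pics/i.png

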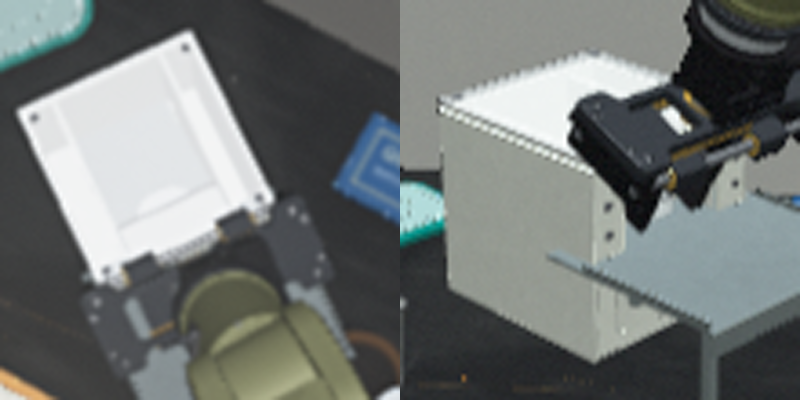

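The top crop shows the flap raised inside the box (edge near (170,215)), with the tin's rim just showing past it at (160,195). I'll push a few mm further.

Call:
{"fn": "send_rows", "kwargs": {
  "xyz": [
    [-1.5,0,0.7],
    [-3,0,1.4],
    [-4.5,0,2.1],
    [-5.5,0,2.7],
    [-6.3,0,3.1],
    [-6.3,0,3.1],
    [-6.3,0,3.1],
    [-6.3,0,3.1],
    [-6.3,0,3.1],
    [-6.3,0,3.1]
  ],
  "dr": [
    [0,0,0],
    [0,0,0],
    [0,0,0],
    [0,0,0],
    [0,0,0],
    [0,0,0],
    [0,0,0],
    [0,0,0],
    [0,0,0],
    [0,0,0]
  ]
}}

```text
time: 9.92
position: [0.5298, 0.2351, 0.1106]
tool_rot: [-0.584, 2.635, 0.13]
ft_force: [-5.5, -2.3, -1.3]
grip_width: 0.502
grip_force: 2.6
```

Run:
```python
from h import *
where()
im=get_image("top")
cv2.imwrite("pics/j.png",cv2.resize(im[110:220,255:365,::-1],(500,500),interpolation=2))
go(-60,-1,14,26)
```

```text
t 9.92 tip box mm [12.7 -1.3 10.3] tilt 25.77 side -0.002 F [-6.   0.2 -1.3] jaw 43.6 q [-0.72 -0.    0.24  2.17  0.04  0.52  1.5 ]
t 9.97 tip box mm [12.7 -1.3 10.3] tilt 25.77 side -0.002 F [-4.3 -0.  -1.2] jaw 44.2 q [-0.72 -0.    0.24  2.17  0.04  0.52  1.5 ]
-> xyz [ 63.9   0.2 -34.9] dr [-0.002 -0.004  0.   ]
```

View pics/j.png

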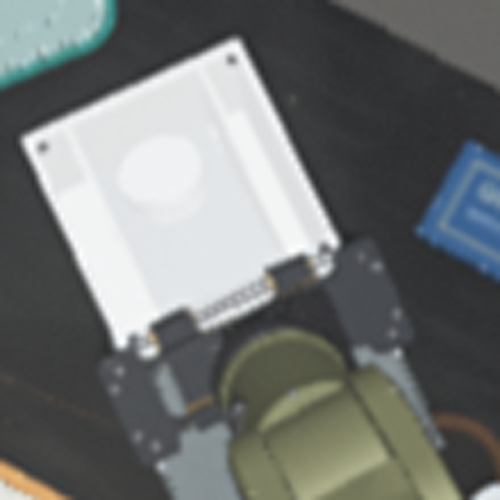

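The tin has slid down to the back of the chute (crop (160,170)). There is light contact of about 5 N at the lintel, so I draw straight back.

Call:
{"fn": "send_rows", "kwargs": {
  "xyz": [
    [3,0,-1.6],
    [8,0,-4.3],
    [14,0,-7.5],
    [21,0,-11.4],
    [28,0,-15.2],
    [35,0,-19],
    [43,0,-23.4],
    [51,0,-27.8],
    [59,0,-32.2],
    [64,0,-35]
  ],
  "dr": [
    [0,0,0],
    [0,0,0],
    [0,0,0],
    [0,0,0],
    [0,0,0],
    [0,0,0],
    [0,0,0],
    [0,0,0],
    [0,0,0],
    [0,0,0]
  ]
}}

```text
time: 10.8
position: [0.4642, 0.2046, 0.1155]
tool_rot: [-0.583, 2.631, 0.132]
ft_force: [0.8, 0.3, -0.0]
grip_width: 0.508
grip_force: 0.0
```

Run:
```python
from h import *
go(-85,-1,70,10)
```

```text
t 10.8 tip box mm [-59.6  -1.2  15.2] tilt 26.0 side -0.002 F [ 0.9 -0.1 -0. ] jaw 44.2 q [-0.71 -0.18  0.21  2.32  0.12  0.55  1.42]
-> xyz [ -5.9   0.  -59.7] dr [-0.002  0.279  0.   ]
```

Call:
{"fn": "send_rows", "kwargs": {
  "xyz": [
    [0,0,-3],
    [-1,0,-9],
    [-1.5,0,-17],
    [-2.5,0,-25],
    [-3,0,-33],
    [-4,0,-41],
    [-5,0,-49],
    [-5.5,0,-55],
    [-6,0,-59],
    [-6,0,-60]
  ],
  "dr": [
    [0,0.01,0],
    [0,0.04,0],
    [0,0.08,0],
    [0,0.12,0],
    [0,0.16,0],
    [0,0.2,0],
    [0,0.23,0],
    [0,0.26,0],
    [0,0.275,0],
    [0,0.279,0]
  ]
}}

```text
time: 11.63
position: [0.4473, 0.197, 0.1732]
tool_rot: [-0.642, 2.898, 0.054]
ft_force: [-0.1, -1.0, 0.1]
grip_width: 0.503
grip_force: 0.0
```

Run:
```python
from h import *
where()
im=get_image("top"); im2=get_image("side")
cv2.imwrite("pics/k.png",cv2.hconcat([cv2.resize(im[110:220,255:365,::-1],(400,400),interpolation=2),cv2.resize(im2[140:250,230:340,::-1],(400,400),interpolation=2)]))
```

```text
t 11.63 tip box mm [-82.6  -1.   71.5] tilt 10.1 side -0.002 F [-0.5 -0.8  0.1] jaw 43.8 q [-0.73 -0.12  0.24  2.07  0.05  1.01  1.5 ]
```

View pics/k.png

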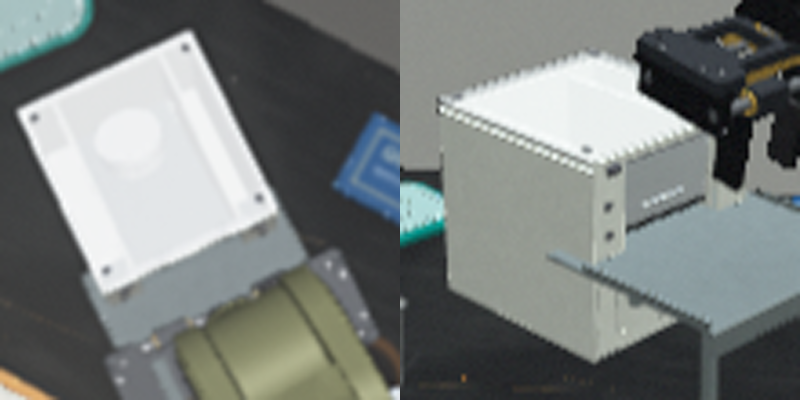

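The tin lies at the foot of the chute (top crop (128,135)). The flap hangs shut (side crop (665,185)), looking as it did at the start. The robot is clear of everything, so I hand in.

```bash
python3 -c "
from bench import *
print(close_job())"
```

```text
the job is handed in; nothing more can be done
None
```

The tin is posted and lies at the foot of the chute, the flap looks fully shut in the last picture, the robot is clear, and the job was handed in at about 12 s; the fingers touched the box lightly (about 6 N).

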